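Plug-gauge two flanged bushes and sort out the good one

TASK

Take the plug gauge from its stand and try it, gently, in the two flanged bushes, whose bores are a little off centre, until you have seen it go home in the good one: all the way in, its shoulder down on the bush (try that one even if the other has already failed). Never push the gauge against a bush with more than 30 N. Then put the gauge back home in its stand, set the good bush down upright in an empty bay of the black tray, and leave the other bush upright where it was, without dropping anything or disturbing the samples, the jar and the hex key.

Things in the scene. Friction and masses are not known exactly. Their poses are not given: they have to be found in the camera images.
- gauge: Plug gauge, upright, 0.12 kg. From below: steel pin d 16 mm, 30 long, tip chamfer 1.25; shoulder disc d 30, z 30-35; blue square handle 18 x 18 (flats along x and y), z 35-95; cap to z = 100. Origin: centre of the pin's tip, z up. Origin over a bush's underside: 10 mm with the shoulder on the bush, 30 when stopped at a narrow step, 40 on the rim beside the bore.
- gauge_stand: Fixed black block 60 x 60 x 40 mm on a 76 mm square steel foot, with a blind hole d 22, 36 deep, in its top centre. At the start the gauge stands in it on its shoulder, origin 10 mm above the bench, handle flats parallel to the block's sides. A tall spectrometer stands to its left (+y). Origin: centre of the underside, z up.
- bush_1: Loose aluminium bush, upright, 0.12-0.25 kg. Flange d 40 mm, 8 high; on it a boss d 33 to z = 40. Boss and its bore (d 17.6, open on top, floor at z = 8) are eccentric: their shared axis stands 2.8 mm off this origin, direction unknown. In one of the two bushes the bore narrows to 13.6 at a hard step at z = 30; they look alike, the names do not tell which. Origin: centre of the underside, z up.
- bush_2: Loose aluminium bush, upright, 0.12-0.25 kg. Flange d 40 mm, 8 high; on it a boss d 33 to z = 40. Boss and its bore (d 17.6, open on top, floor at z = 8) are eccentric: their shared axis stands 2.8 mm off this origin, direction unknown. In one of the two bushes the bore narrows to 13.6 at a hard step at z = 30; they look alike, the names do not tell which. Origin: centre of the underside, z up.
- sample_tray: Fixed black plastic tray, 115 x 190 x 22 mm (x, y, z); floor 3 thick, outer walls 3 to 4 thick, 22 high; 2 mm inner walls 16 to 18 high make four bays of 53 x 91 mm centred at x = +-27.5, y = +-46.5. The two bays of the near row (x = -27.5, nearest the robot) are empty. Origin: centre of its underside.
- sample_11: bystander: a ground metal disc, 38 x 38 x 26 mm, lying loose in one bay of the far row (tray +x). Origin: centre of its underside. Leave it alone.
- sample_13: bystander: a ground metal disc, 41 x 41 x 24 mm, lying loose in one bay of the far row (tray +x). Origin: centre of its underside. Leave it alone.
- sample_jar: bystander: a white screw-cap tube, 36 mm in diameter, 69 mm high, standing loose behind the bushes. Origin: centre of its underside. Leave it alone.
- hex_key: bystander: a dark hex key, 29 x 89 x 9 mm, lying loose behind the bushes. Origin: centre of its underside. Leave it alone.
Not all that is in view belongs to the job. Leave any yellow look-alike of the gauge alone.

How it is judged:
On the way:
1. the gauge has gone home in the good bush, its shoulder down on the bush (z of gauge in the frame of bush_1 below 0.0125 m and horizontal distance between gauge and bush_1 below 0.006 m and angle between the z axis of gauge and the z axis of bush_1, either way round below 0.12 rad), for 0.1 s.
At the end, for the whole second after the job is handed in: The good bush stands upright (within 0.1 rad) and at rest on the floor of a bay of the tray (underside within 5 mm of the bay floor); the gauge is back in its stand, shoulder down to within 5 mm, upright within 0.1 rad and at rest; the other bush is upright and within 30 mm of where it started (x of bush_1 in the frame of sample_tray between -0.056 and 0.056 m and y of bush_1 in the frame of sample_tray between -0.094 and 0.094 m and z of bush_1 in the frame of sample_tray below 0.008 m and angle between each of bush_1, gauge, bush_2's own z axis and vertical below 0.1 rad and linear speed of each of bush_1, gauge below 0.02 m/s and z of gauge in the frame of gauge_stand below 0.015 m and horizontal distance between gauge and gauge_stand below 0.006 m and distance of bush_2 from where it was at the start of the episode below 0.03 m); the robot touches nothing.
It fails at once if the gauge pushed against a bush with more than 30 N (contact force between gauge and bush_1 above 30 N or contact force between gauge and bush_2 above 30 N).
It fails at once if a bush or the gauge dropped from more than about 18 mm or thrown (0.6 m/s, out of the fingers) ((linear speed of gauge above 0.6 m/s and not (contact force between the fingers and gauge above 0.05 N)) or (linear speed of bush_1 above 0.6 m/s and not (contact force between the fingers and bush_1 above 0.05 N)) or (linear speed of bush_2 above 0.6 m/s and not (contact force between the fingers and bush_2 above 0.05 N))).
It fails at once if a bush tipped by more than 0.5 rad (angle between any of bush_1, bush_2's own z axis and vertical above 0.5 rad).
It fails at once if a sample, the jar or the hex key moved by more than 20 mm (distance of any of sample_11, sample_13, sample_jar, hex_key from where it was at the start of the episode above 0.02 m).
It also fails if it takes over 72 s, if anything falls off the work surface, if the arm or the gripper's body presses on something with over 40 N, if the wrist force passes 120 N, or if a joint passes its speed limit or range.

ROBOT

A 7-joint arm with a two-finger parallel gripper is mounted at the origin on a cart in front of the work surface, level with it; the furniture and walls round the work are solid. World frame = base frame: x ahead of the robot, y to its left, z up, the work surface at z = 0. Lengths are in m, angles in rad, forces in N, time in s.
With the tool pointing down it reaches from about 0.4 to 0.85 m from the base axis. Payload 4.5 kg.
Tool frame: the origin (TCP) lies at the centre of the arm's flange, where the gripper is bolted on; the fingertips stand tcp_to_tips ahead of it and the grasp point (between the pads) lies 155 mm ahead of it (tcp_to_tips is the distance from the TCP to the fingertips, in m); z points along the fingers, y is the direction in which the jaws open and shut (so a half turn about z gives the same grasp; the last joint's range is limited). The gripper opens to 85 mm and grips with 20 to 120 N. Pads are 22 mm wide; open, the fingers measure 114 mm over their backs; the gripper's body (76 mm by 85 mm) begins 54 mm behind the grasp point. The pads swing forward as they close: fully open they stand 13 mm farther back than shut.
Start: joints at [1.144, 0.689, -0.195, 1.565, 0.157, 0.902, -0.215], TCP at [0.278, -0.56, 0.405] pointing down, gripper open.
Joint ranges: [-3.01, 3.01], [-0.46, 2.08], [-1.47, 1.51], [0.13, 2.56], [-1, 4.14], [0.04, 2.09], [-2.66, 2.66]. Speed limits (rad/s): [2.57, 2.57, 3.14, 3.14, 3.14, 3.14, 3.14].

INTERFACE

Orientations are given as a rotation vector (axis times angle).
In Python, from cell import get_state, get_image, camera_params, hand_in, tcp_to_tips gives the robot as it stands.
- The arm moves only by the tool drive_tool, never from a script. Its argument "steps" is a list that holds one entry, the list of rows, each a list of 6 numbers: the shift along the world's x, y, z in m, then the turn, a rotation vector about the world's x, y, z in degrees. A call has 1 to 12 rows; each row is the pose to reach, as a shift and turn from the pose measured when the call began; what a row does not reach only later rows make up. A row lasts 1/8 s, in which the tool goes at most 62.5 mm and 10.7 degrees, less where a joint would pass 70% of its speed; a pose out of reach is approached as far as the arm can. A call with a gripper value outside its range is refused whole. "jaw" is the closure in counts, from 0 (fully open) to 255 (shut), set as the call begins (left out, the last holds). The fingers move at their own pace and stop on an object; "newtons" is the grip in N (left out, the last holds). Time passes only in rows, so rows that repeat a pose let the fingers close. It gives the time, the measured TCP pose, the force and the opening at its end, in the units of the state.
- get_state(): the state, without advancing time (a new reading comes with each control period).
- get_image(name): name is "scene" or "side" or "wrist"; returns (picture, depth): 400x640x3 uint8, blue, green, red; 400x640 float32, m along the optical axis (not along the pixel's ray), 0 where there is no reading.
- camera_params(name): a dict with "camera_matrix" (3x3 intrinsics, pixels), "dist_coeffs" ([k1, k2, p1, p2, k3] as OpenCV has them; the pictures are not rectified), "T" (4x4, takes a point from camera to world coordinates); the wrist camera has in their place "T_tool_cam" (4x4, takes a point from camera to tool coordinates, whose origin is the TCP and whose axes are the flange's). Camera axes: x right, y up, looking along -z (the intrinsics and any distortion apply to the point x, -y, -z); pixel columns grow to the right and rows downward; lengths in m; the calibration is good to about 2 mm. A picture is of the moment at which its call begins: read the wrist's pose just before it. camera_params takes no time and is no camera call.
- hand_in(): hands the job in, once; it reports no verdict.
The state is a dict: "time_s": time; "qpos": joint angles; "dq": joint speeds; "tau": joint torques, N m; "ee_pos": TCP position; "eef_rot": TCP orientation; "ft_force": force on the tool from outside, world axes, zero at the start; "moment": the same for the moment, N m; "grip_width": finger opening in m.
Only numpy, scipy, OpenCV 4.12 (cv2) and the standard library are available. Lean on these libraries where they do the work, as an engineer would, in place of code of your own. Each camera call takes 0.05 s, during which the arm holds its last target.

## Working session

There is one attempt and no reset: what is moved stays moved. The work goes in short steps, Python scripts to look and compute and a tool call to move; the robot and the scene stay as the last step left them, time stands still between calls to the robot, and variables do not carry over. Pictures are saved under pics/ and viewed, and the job is handed in when it is done.

Besides the shell and the picture viewer there is one more tool, called after "Request:" in YAML: its name, and indented under it one key for each argument. drive_tool: Moves the arm, as the interface text tells. Its arguments: {"type":"object","properties":{"steps":{"type":"array","items":{"type":"array","items":{"type":"array","items":{"type":"number"}}}},"jaw":{"type":"number"},"newtons":{"type":"number"}},"required":["steps"]}

```bash
mkdir -p pics; ls
cat > h.py <<'E'
import numpy as np, cv2
from cell import *
def save(img,n): cv2.imwrite('pics/'+n+'.png',img)
def world(name,depth,T=None):
    p=camera_params(name); K=np.array(p['camera_matrix']);D=np.array(p['dist_coeffs'],float)
    T=np.array(p['T']) if T is None else T
    h,w=depth.shape
    u,v=np.meshgrid(np.arange(w),np.arange(h))
    pts=cv2.undistortPoints(np.stack([u,v],-1).reshape(-1,1,2).astype(np.float64),K,D).reshape(h,w,2)
    P=np.stack([pts[...,0]*depth,-pts[...,1]*depth,-depth,np.ones_like(depth)],-1)
    W=P@T.T
    W=W[...,:3]; W[depth<=0]=np.nan
    return W
def wristT():
    s=get_state(); from scipy.spatial.transform import Rotation as R
    T=np.eye(4);T[:3,:3]=R.from_rotvec(s['eef_rot']).as_matrix();T[:3,3]=s['ee_pos']
    return T@np.array(camera_params('wrist')['T_tool_cam'])
E
python3 - <<'E'
from h import *
s=get_state();print(s, tcp_to_tips)
for n in ['scene','side','wrist']:
    T=wristT() if n=='wrist' else None
    im,d=get_image(n); save(im,n+'0'); np.save(n+'0.npy',world(n,d,T))
print(camera_params('wrist'))
E
```

```text
pics
{'time_s': 0.0, 'qpos': array([ 1.14380544,  0.69003001, -0.19452933,  1.56639532,  0.15729785,
        0.90249817, -0.21509194]), 'dq': array([ 2.65281541e-03,  6.75022570e-04, -5.78340670e-05, -2.24477288e-04,
       -1.99979971e-04, -6.10527598e-04,  1.04877819e-03]), 'tau': array([ 1.31807324e-04, -5.39602661e+01, -1.26679156e+00, -1.58542550e+01,
        9.05617577e-03,  9.40945116e-03,  2.12137209e-06]), 'ee_pos': array([ 0.27773722, -0.55951223,  0.40384174]), 'eef_rot': array([-3.05673596e+00, -7.17165813e-01,  8.86979782e-04]), 'ft_force': array([ 0.49463135, -0.11537523,  0.07929997]), 'moment': array([ 0.0197844 ,  0.03883627, -0.01191425]), 'grip_width': 0.08537337496581106} 0.1734
{'camera_matrix': array([[294.25941369,   0.        , 319.1731252 ],
       [  0.        , 294.25941369, 201.73076202],
       [  0.        ,   0.        ,   1.        ]]), 'dist_coeffs': array([-0.05324464,  0.        ,  0.        ,  0.        ,  0.        ]), 'T_tool_cam': array([[-8.20505807e-04,  9.53154395e-01,  3.02483100e-01,
         7.78332948e-02],
       [ 9.99999615e-01,  8.75739786e-04, -4.69769540e-05,
         8.41436825e-04],
       [-3.09672776e-04,  3.02482945e-01, -9.53154747e-01,
         3.03418511e-02],
       [ 0.00000000e+00,  0.00000000e+00,  0.00000000e+00,
         1.00000000e+00]])}
```

View pics/scene0.png

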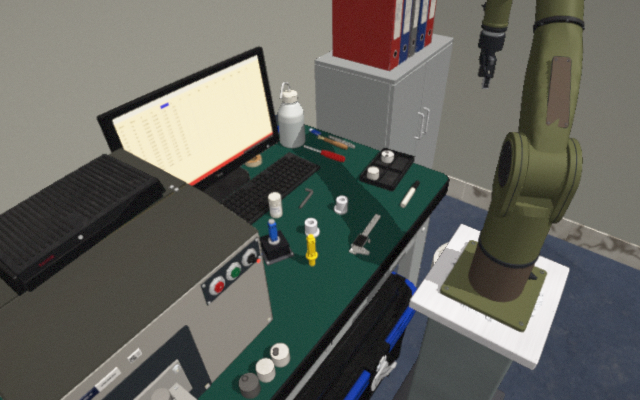

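View pics/side0.png

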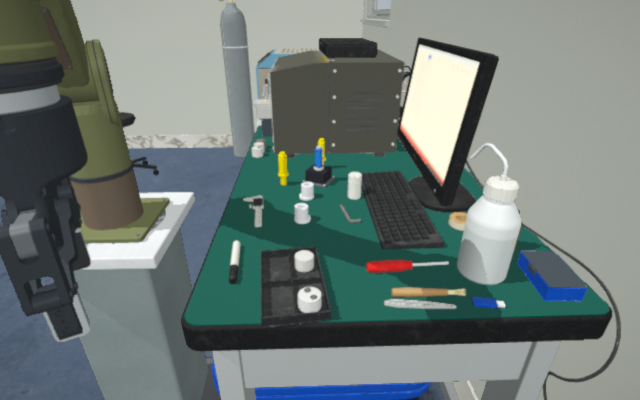

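View pics/wrist0.png

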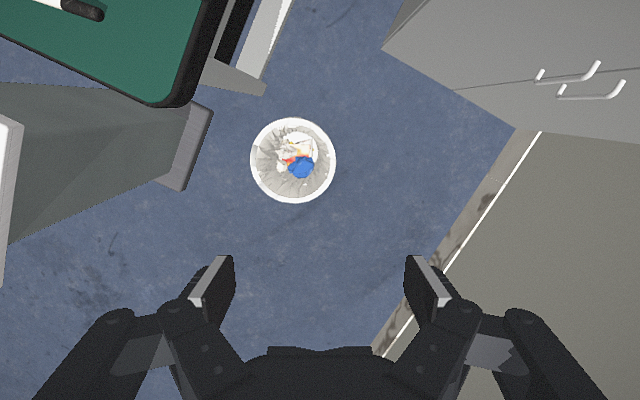

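The blue gauge is on its black stand at scene (273,232) and side (318,160). Yellow look-alikes are at scene (312,248), and at side (283,168) and (321,150). The bushes are at scene (312,227) and (341,204). The jar is at (275,204), the hex key at (307,197) and the tray at (388,168).

Run:
```python
from h import *
W=np.load('scene0.npy');S=np.load('side0.npy')
def q(W,pts):
    for u,v in pts: print((u,v),np.round(W[v,u],3))
print('scene');q(W,[(273,222),(273,232),(312,220),(312,230),(341,198),(341,208),(312,240),(312,255),(275,196),(275,210),(307,197),(388,156),(373,173),(388,178),(370,230)])
print('side');q(S,[(318,150),(318,160),(318,170),(307,185),(307,195),(302,207),(302,218),(283,155),(283,170),(321,142),(354,176),(348,214),(304,257),(310,295),(280,264),(280,300),(258,210)])
a=cv2.imread('pics/scene0.png')[170:290,230:430];b=cv2.imread('pics/side0.png')[130:330,220:420]
save(cv2.resize(a,None,fx=4,fy=4,interpolation=2),'sc_c'); save(cv2.resize(b,None,fx=3,fy=3,interpolation=2),'si_c')
```

```text
scene
(273, 222) [0.505 0.223 0.109]
(273, 232) [0.504 0.228 0.079]
(312, 220) [0.479 0.101 0.037]
(312, 230) [0.463 0.123 0.025]
(341, 198) [ 0.464 -0.019  0.04 ]
(341, 208) [ 0.453 -0.002  0.02 ]
(312, 240) [0.398 0.206 0.093]
(312, 255) [0.398 0.208 0.043]
(275, 196) [0.603 0.107 0.069]
(275, 210) [0.595 0.122 0.031]
(307, 197) [0.571 0.005 0.011]
(388, 156) [ 0.465 -0.3    0.029]
(373, 173) [ 0.459 -0.192  0.027]
(388, 178) [ 0.42  -0.223  0.005]
(370, 230) [0.345 0.016 0.006]
side
(318, 150) [0.51  0.217 0.099]
(318, 160) [0.509 0.212 0.069]
(318, 170) [0.509 0.211 0.038]
(307, 185) [0.476 0.122 0.031]
(307, 195) [0.475 0.098 0.012]
(302, 207) [ 0.462 -0.008  0.032]
(302, 218) [ 0.462 -0.033  0.015]
(283, 155) [0.409 0.195 0.093]
(283, 170) [0.407 0.191 0.048]
(321, 142) [0.523 0.313 0.091]
(354, 176) [0.601 0.096 0.067]
(348, 214) [ 0.578  0.01  -0.001]
(304, 257) [ 0.466 -0.21   0.028]
(310, 295) [ 0.475 -0.318  0.027]
(280, 264) [ 0.417 -0.195  0.001]
(280, 300) [ 0.423 -0.303  0.004]
(258, 210) [0.349 0.028 0.006]
```

View pics/sc_c.png

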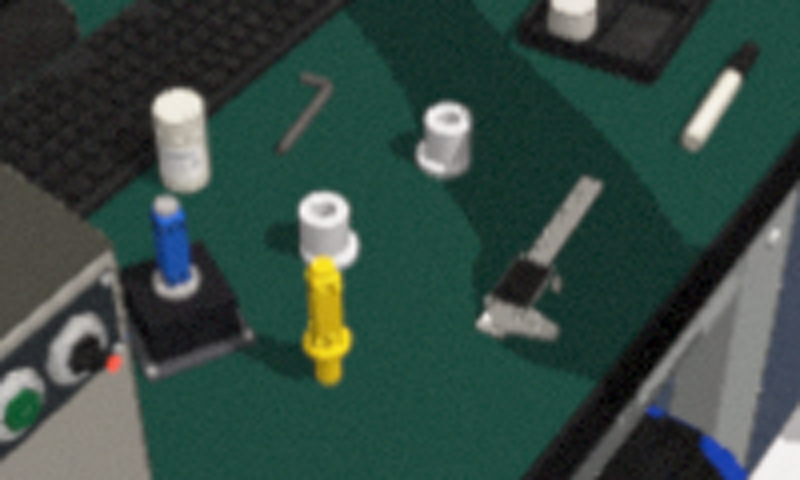

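View pics/si_c.png

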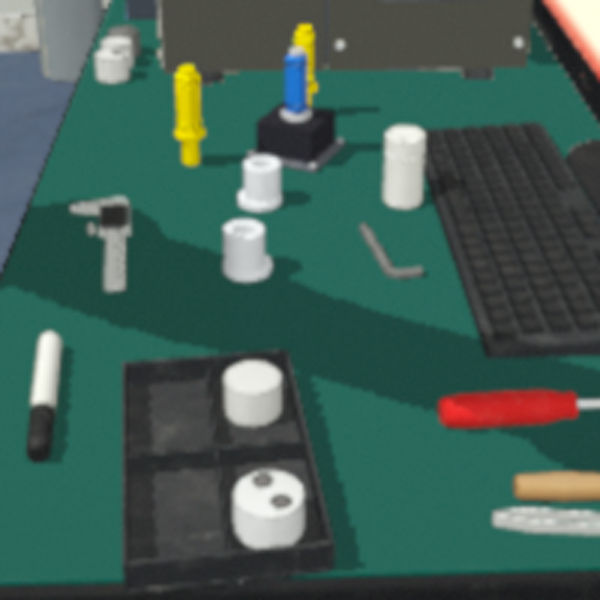

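Request:
drive_tool:
  steps:
    - [[0.02,0.06,0,0,0,-3],[0.035,0.12,0,0,0,-6],[0.05,0.18,0,0,0,-9],[0.065,0.24,0,0,0,-12],[0.08,0.3,0,0,0,-15],[0.1,0.36,0,0,0,-18],[0.12,0.42,0,0,0,-21],[0.14,0.48,0,0,0,-24],[0.16,0.54,0,0,0,-26.4],[0.18,0.6,0,0,0,-26.4],[0.19,0.64,0,0,0,-26.4],[0.19,0.66,0,0,0,-26.4]]
  jaw: 0

```text
time_s: 1.65
ee_pos: [0.4683, 0.1038, 0.4039]
eef_rot: [-3.139, -0.008, -0.001]
ft_force: [0.3, -0.4, 0.2]
grip_width: 0.0854
```

Run:
```python
from h import *
s=get_state();print(s['time_s'],s['ee_pos'],s['eef_rot'],s['dq'])
T=wristT(); im,d=get_image('wrist'); save(im,'w1'); np.save('w1.npy',world('wrist',d,T)); np.save('w1T.npy',T)
```

```text
1.65 [0.46830307 0.10383489 0.40388641] [-3.13872465e+00 -7.52124622e-03 -1.06316749e-03] [-0.30516908  0.02653386  0.05762385 -0.04538099 -0.0099946   0.05228719
 -0.28637166]
```

View pics/w1.png

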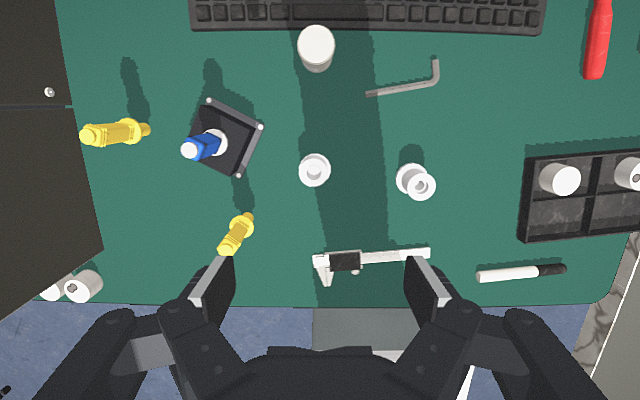

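```bash
cat >> h.py <<'E'
def blobs(W,z0,z1,x,y,img=None):
    m=(W[...,2]>z0)&(W[...,2]<z1)&(W[...,0]>x[0])&(W[...,0]<x[1])&(W[...,1]>y[0])&(W[...,1]<y[1])
    return m
def fitc(P):
    A=np.c_[2*P,np.ones(len(P))];r=np.linalg.lstsq(A,(P**2).sum(1),rcond=None)[0]
    return r[0],r[1],np.sqrt(r[2]+r[0]**2+r[1]**2)
E
python3 - <<'E'
from h import *
s=get_state();print(s['time_s'],s['ee_pos'])
T=wristT(); im,d=get_image('wrist'); save(im,'w2'); W=world('wrist',d,T);np.save('w2.npy',W); np.save('w2T.npy',T)
for (n,x,y) in [('A',(.42,.53),(.07,.15)),('B',(.41,.52),(-.06,.03))]:
    m=blobs(W,.034,.046,x,y); P=W[m]; mm=np.median(P[:,2])
    print(n,m.sum(),P.mean(0),P.min(0),P.max(0))
    c,r=cv2.minEnclosingCircle(P[:,:2].astype(np.float32)); print(c,r)
    m=blobs(W,.005,.012,x,y); P=W[m]; print(len(P)); c,r=cv2.minEnclosingCircle(P[:,:2].astype(np.float32)); print('fl',c,r)
m=blobs(W,.036,.0435,(.44,.57),(.15,.29)); P=W[m];r=cv2.minAreaRect(P[:,:2].astype(np.float32));print('stand',r,len(P))
m=blobs(W,.036,.046,(.44,.57),(.15,.29));
m=blobs(W,.104,.118,(.44,.57),(.15,.29)); P=W[m];r=cv2.minAreaRect(P[:,:2].astype(np.float32));print('cap',r,P.mean(0),len(P))
m=blobs(W,.0015,.006,(.40,.61),(.13,.31))&(im.astype(int).sum(-1)>150); 
m=blobs(W,.15,.6,(.3,.8),(.2,.6)); P=W[m]; print('spec',P.min(0),P.max(0))
m=blobs(W,.012,.021,(.35,.56),(-.4,-.1)); P=W[m];r=cv2.minAreaRect(P[:,:2].astype(np.float32));print('tray',r,len(P))
save(cv2.resize(im[80:260,160:460],None,fx=2.6,fy=2.6,interpolation=2),'w2c')
for u,v in [(209,100),(261,127),(240,176)]: print(W[v,u])
E
```

```text
1.7 [0.46786512 0.10554658 0.4038456 ]
A 488 [0.47719696 0.11034288 0.03997743] [0.46066812 0.0940664  0.03425818] [0.4932298  0.12653797 0.04221747]
(0.4767308831214905, 0.11051634699106216) 0.016774354502558708
202
fl (0.4745926260948181, 0.10910496860742569) 0.019737375900149345
B 512 [ 0.4614688  -0.01554156  0.039616  ] [ 0.44429002 -0.03312075  0.03403498] [0.47708898 0.0005899  0.0424058 ]
(0.46063390374183655, -0.016475919634103775) 0.017173917964100838
248
fl (0.46383175253868103, -0.013894984498620033) 0.020301103591918945
stand ((0.5118587017059326, 0.2215687334537506), (0.061185333877801895, 0.061016540974378586), 62.441734313964844) 1885
cap ((0.5117820501327515, 0.22085390985012054), (0.017717067152261734, 0.017329677939414978), 60.47541427612305) [0.51204505 0.21970827 0.10861194] 331
spec [0.36272525 0.39256298 0.15000758] [0.43578649 0.40190145 0.17423554]
tray ((0.4429020285606384, -0.254133403301239), (0.11636676639318466, 0.1761557161808014), 5.879085063934326) 1899
[0.55630853 0.2381972  0.0090438 ]
[0.52471354 0.177814   0.00731896]
[0.46384153 0.20762377 0.00812418]
```

View pics/w2c.png

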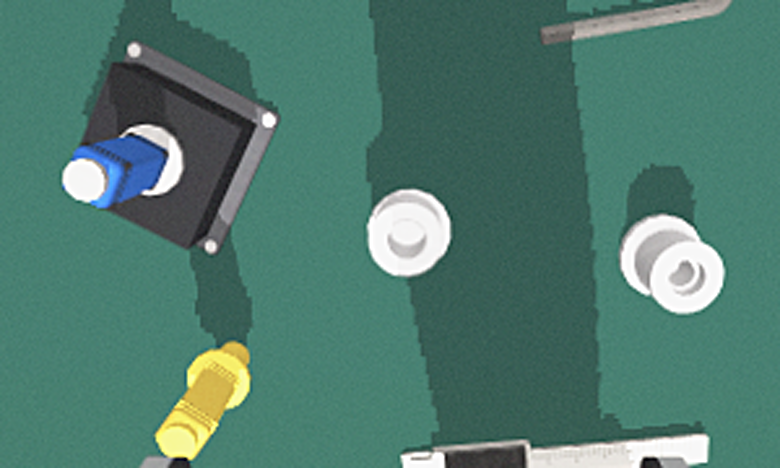

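Request:
drive_tool:
  steps:
    - [[0.01,0.03,0,0,0,-7],[0.022,0.06,-0.02,0,0,-14],[0.034,0.09,-0.04,0,0,-21],[0.044,0.116,-0.06,0,0,-27],[0.044,0.116,-0.074,0,0,-27],[0.044,0.116,-0.074,0,0,-27]]

```text
time_s: 2.5
ee_pos: [0.5112, 0.217, 0.3289]
eef_rot: [3.056, -0.726, -0.003]
ft_force: [-0.5, -0.6, -0.2]
grip_width: 0.0856
```

```bash
cat >> h.py <<'E'
def look(n):
    from scipy.spatial.transform import Rotation as R
    s=get_state(); T=wristT(); im,d=get_image('wrist'); save(im,n); W=world('wrist',d,T)
    np.save(n+'.npy',W)
    M=R.from_rotvec(s['eef_rot']).as_matrix()
    print('t',s['time_s'],'pos',np.round(s['ee_pos'],4),'yaw',np.degrees(np.arctan2(M[1,0],M[0,0])),'z',M[:,2].round(4),'dq',np.abs(s['dq']).max().round(3),'F',s['ft_force'].round(1),'w',s['grip_width'])
    return im,W,s
E
python3 - <<'E'
from h import *
im,W,s=look('w3')
m=blobs(W,.036,.0435,(.44,.57),(.15,.29)); P=W[m];r=cv2.minAreaRect(P[:,:2].astype(np.float32));print('stand',r,len(P))
m=blobs(W,.1,.118,(.44,.57),(.17,.27)); P=W[m];r=cv2.minAreaRect(P[:,:2].astype(np.float32));print('cap',r,P.mean(0),len(P))
c,r=cv2.minEnclosingCircle(P[:,:2].astype(np.float32));print(c,r)
for (n,x,y) in [('A',(.42,.53),(.07,.15))]:
    m=blobs(W,.034,.046,x,y); P=W[m]; c,r=cv2.minEnclosingCircle(P[:,:2].astype(np.float32)); print(n,c,r,len(P))
E
```

```text
t 2.5 pos [0.5112 0.217  0.3289] yaw -26.737240795061716 z [-1.8e-03 -1.0e-04 -1.0e+00] dq 0.031 F [-0.5 -0.6 -0.2] w 0.08560909865101221
stand ((0.5116575956344604, 0.22103174030780792), (0.060154303908348083, 0.06049618497490883), 62.774017333984375) 2964
cap ((0.5122641921043396, 0.2207360565662384), (0.017885692417621613, 0.01746402680873871), 61.253807067871094) [0.51365828 0.22012133 0.10744711] 615
(0.5121537446975708, 0.2211872935295105) 0.011807569302618504
A (0.47685351967811584, 0.11054254323244095) 0.016842985525727272 822
```

View pics/w3.png

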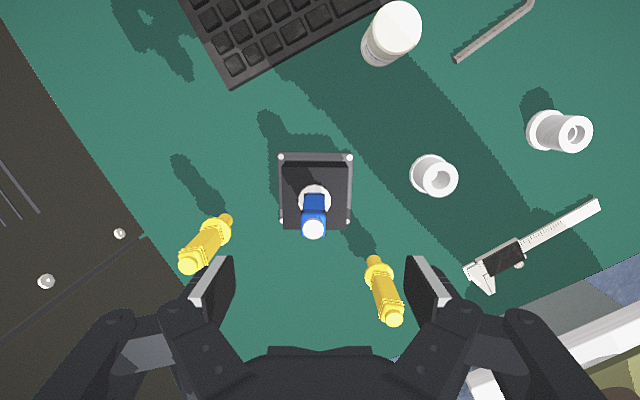

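Request:
drive_tool:
  steps:
    - [[0.001,0.004,0,0,0,-0.4],[0.001,0.004,-0.02,0,0,-0.4],[0.001,0.004,-0.04,0,0,-0.4],[0.001,0.004,-0.06,0,0,-0.4],[0.001,0.004,-0.08,0,0,-0.4],[0.001,0.004,-0.094,0,0,-0.4],[0.001,0.004,-0.094,0,0,-0.4],[0.001,0.004,-0.094,0,0,-0.4]]
  jaw: 100
  newtons: 40

```text
time_s: 3.55
ee_pos: [0.5129, 0.2209, 0.2365]
eef_rot: [-3.052, 0.738, -0.001]
ft_force: [0.2, -0.8, -0.5]
grip_width: 0.0519
```

Request:
drive_tool:
  steps:
    - [[0,0,0,0,0,0],[0,0,0,0,0,0],[0,0,0,0,0,0],[0,0,0,0,0,0],[0,0,0,0,0,0]]
  jaw: 255
  newtons: 40

```text
time_s: 4.18
ee_pos: [0.5132, 0.221, 0.2371]
eef_rot: [-3.051, 0.738, -0.002]
ft_force: [-1.0, 0.6, 5.9]
grip_width: 0.0173
```

Run:
```python
from h import *
im,W,s=look('w4')
```

```text
t 4.175 pos [0.5132 0.221  0.2371] yaw -27.197552892732084 z [ 0.002   0.0017 -1.    ] dq 0.001 F [-1.   0.6  5.9] w 0.017349256336912602
```

View pics/w4.png

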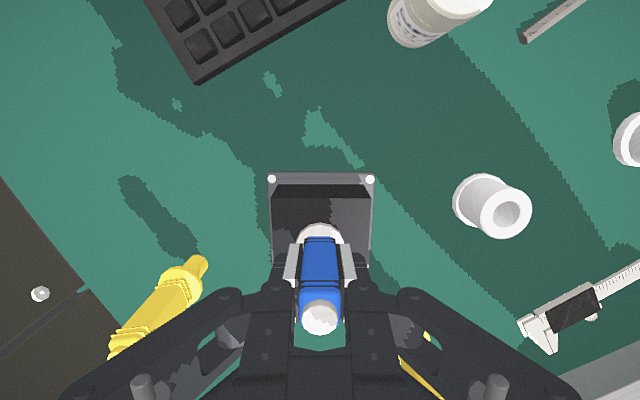

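Request:
drive_tool:
  steps:
    - [[0,0,0.01,0,0,0],[0,0,0.025,0,0,0],[0,0,0.045,0,0,0],[0,0,0.065,0,0,0],[0,0,0.07,0,0,0],[-0.008,-0.025,0.07,0,0,0],[-0.016,-0.05,0.07,0,0,0],[-0.025,-0.08,0.07,0,0,0],[-0.034,-0.105,0.07,0,0,0],[-0.036,-0.11,0.07,0,0,0],[-0.036,-0.11,0.07,0,0,0]]

```text
time_s: 5.6
ee_pos: [0.4774, 0.1115, 0.3071]
eef_rot: [-3.051, 0.738, -0.003]
ft_force: [1.1, 0.5, -1.7]
grip_width: 0.0175
```

Run:
```python
from h import *
im,W,s=look('w5')
for (n,x,y) in [('A',(.42,.53),(.06,.15))]:
    m=blobs(W,.036,.044,x,y); P=W[m]; c,r=cv2.minEnclosingCircle(P[:,:2].astype(np.float32)); print(n,c,r,len(P),P.mean(0))
    m=blobs(W,.005,.013,x,y); P=W[m]; c,r=cv2.minEnclosingCircle(P[:,:2].astype(np.float32)); print(n,c,r,len(P),P.mean(0))
a,da=get_image('side'); WS=world('side',da); b,db=get_image('scene')
np.save('side5.npy',WS); np.save('scene5.npy',world('scene',db))
A=cv2.resize(a[120:220,240:400],None,fx=4,fy=4,interpolation=2);save(A,'s5')
save(cv2.resize(b[150:270,230:390],None,fx=4,fy=4,interpolation=2),'c5')
```

```text
t 5.6 pos [0.4774 0.1115 0.3071] yaw -27.189186384775105 z [ 0.0023  0.0024 -1.    ] dq 0.02 F [ 1.1  0.5 -1.7] w 0.017488707854436354
A (0.47636929154396057, 0.11036434024572372) 0.01676737144589424 747 [0.47893306 0.10884601 0.03997537]
A (0.47415927052497864, 0.1086931824684143) 0.019787447527050972 343 [0.47747657 0.10335017 0.008526  ]
```

View pics/w5.png

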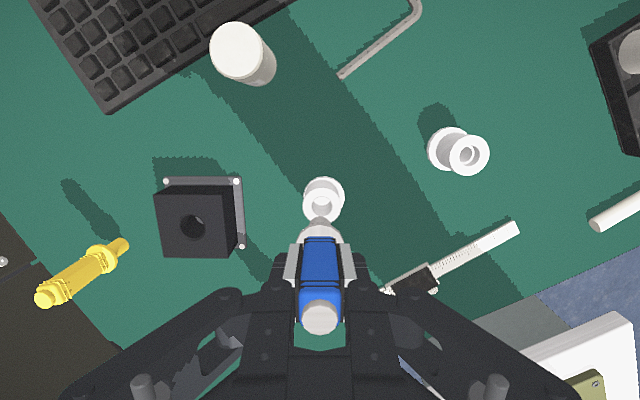

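View pics/s5.png

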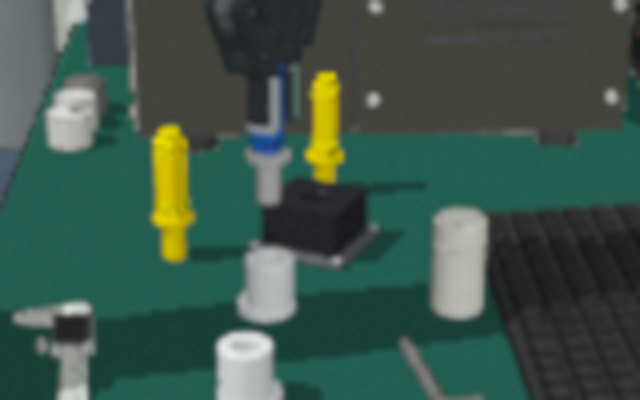

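View pics/c5.png

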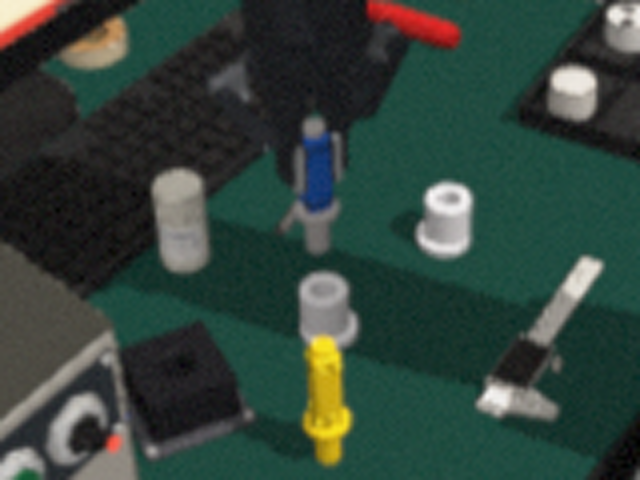

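Run:
```python
from h import *
for n in ['w5']:
    W=np.load(n+'.npy'); 
    m=blobs(W,.172,.186,(.44,.52),(.08,.14)); P=W[m]; print(len(P),np.median(P[:,2])); print('cap',cv2.minEnclosingCircle(P[:,:2].astype(np.float32)),cv2.minAreaRect(P[:,:2].astype(np.float32)))
    m=blobs(W,.036,.0435,(.44,.57),(.15,.29)); P=W[m];print('stand',cv2.minAreaRect(P[:,:2].astype(np.float32)))
for n in ['side5','scene5']:
    W=np.load(n+'.npy')
    p=camera_params(n[:-1]);T=np.array(p['T']); f=-T[:3,2]; f=f[:2]/np.linalg.norm(f[:2]); lat=np.array([f[1],-f[0]])
    for nm,z in [('shoulder',(.107,.117)),('pin',(.084,.102)),('boss',(.012,.036)),('bosstop',(.038,.042)),('flange',(.001,.007))]:
        m=blobs(W,z[0],z[1],(.43,.53),(.06,.16)); P=W[m]
        if len(P)<5: print(n,nm,len(P));continue
        l=P[:,:2]@lat; print(n,nm,len(P),'lat',lat.round(2),'mean',l.mean().round(4),'range',l.min().round(4),l.max().round(4), 'mid',((l.max()+l.min())/2).round(4), P.mean(0).round(4))
```

```text
3957 0.18004661802478272
cap ((0.4888570308685303, 0.11038020998239517), 0.03498835861682892) ((0.4817252457141876, 0.11397267132997513), (0.06948565691709518, 0.02589905634522438), 63.264713287353516)
stand ((0.5116671323776245, 0.221767857670784), (0.06120311841368675, 0.06166435405611992), 62.281368255615234)
side5 shoulder 40 lat [ 1.   -0.03] mean 0.4726 range 0.4593 0.4857 mid 0.4725 [0.4763 0.1046 0.1126]
side5 pin 41 lat [ 1.   -0.03] mean 0.4732 range 0.4643 0.4802 mid 0.4723 [0.477  0.1077 0.0929]
side5 boss 104 lat [ 1.   -0.03] mean 0.4729 range 0.4577 0.488 mid 0.4728 [0.4765 0.0991 0.0251]
side5 bosstop 20 lat [ 1.   -0.03] mean 0.4722 range 0.4605 0.4879 mid 0.4742 [0.4761 0.1071 0.0385]
side5 flange 46 lat [ 1.   -0.03] mean 0.4705 range 0.4301 0.5238 mid 0.477 [0.474  0.096  0.0039]
scene5 shoulder 46 lat [-0.8 -0.6] mean -0.4495 range -0.4634 -0.4349 mid -0.4491 [0.4718 0.1216 0.1137]
scene5 pin 31 lat [-0.8 -0.6] mean -0.4496 range -0.4566 -0.4411 mid -0.4489 [0.4726 0.1208 0.0924]
scene5 boss 97 lat [-0.8 -0.6] mean -0.4471 range -0.4624 -0.4321 mid -0.4472 [0.4699 0.1203 0.0252]
scene5 bosstop 49 lat [-0.8 -0.6] mean -0.447 range -0.4616 -0.4318 mid -0.4467 [0.475  0.1133 0.0399]
scene5 flange 337 lat [-0.8 -0.6] mean -0.4481 range -0.5156 -0.3798 mid -0.4477 [0.4772 0.1123 0.0026]
```

Run:
```python
from h import *
W=np.load('w5.npy');im=cv2.imread('pics/w5.png').astype(int)
s=get_state();p=s['ee_pos'];a=np.radians(-27.19);ex=np.array([np.cos(a),np.sin(a)]);ey=np.array([np.sin(a),-np.cos(a)])
T=W[...,:2]-p[:2]; tx=T@ex;ty=T@ey
print('bush tool', (np.array([.4767,.1105])-p[:2])@ex,(np.array([.4767,.1105])-p[:2])@ey)
m=(im[...,0]>im[...,2]+50)&(im[...,0]>im[...,1]+30)&(W[...,2]>.1)
for v in range(236,310,8):
    k=np.where(m[v])[0]
    if len(k)>5: print(v,k.min(),k.max(),ty[v,k.min()+1],ty[v,k.max()-1],W[v,k[len(k)//2],2],tx[v,k[len(k)//2]])
# shoulder disc
m=(W[...,2]>.105)&(W[...,2]<.12)&(abs(tx)<.03)&(abs(ty)<.03)
v,u=np.where(m); print(u.min(),u.max(),v.min(),v.max()); print('sh ty',ty[m].min(),ty[m].max(),'tx max',tx[m].max(),np.median(W[m][:,2]))
# bush edges
m=(W[...,2]>.036)&(W[...,2]<.044)&(abs(tx)<.04)&(abs(ty)<.04)
print('boss ty',ty[m].min(),ty[m].max(),'tx max',tx[m].max())
print(p)
save(cv2.resize(im[160:340,240:400].astype(np.uint8),None,fx=3.3,fy=3.3,interpolation=2),'w5c')
```

```text
bush tool 6.0686594087357794e-05 0.0020564998398672585
236 310 329 -0.004331811469777726 0.005639987894931767 0.11924594297373778 0.007869368567412043
244 305 334 -0.006848168904306151 0.00819001456224081 0.12934471263692185 0.007597302644188116
252 303 335 -0.007519984260503547 0.00834616612679457 0.13842443380325078 0.007370723376910848
260 302 336 -0.007669510567634311 0.00843071378838231 0.14706932684781657 0.00742449295463137
268 302 337 -0.007081256814937703 0.008590287335647798 0.1547923690416478 0.007441918447197826
276 301 338 -0.00711760138895995 0.008676430556856117 0.16210748459092306 0.007658715973546893
284 301 338 -0.00674506351753443 0.008394568526088232 0.16801233782624042 0.007387078250121243
292 299 339 -0.007273105746785517 0.00846603554836842 0.1734490923911346 0.0071356920995501215
300 298 340 -0.007646646562501023 0.00877302742868497 0.17608190711453425 0.00516239464726944
308 299 340 -0.007325567490890119 0.00888941956190733 0.17684419674722202 0.0018621631734301244
296 343 222 244
sh ty -0.01382131809501497 0.014983110319322418 tx max 0.013781762590882811 0.11521966333011216
boss ty -0.013655945933540496 0.018777779807639717 tx max 0.016295324292902355
[0.47758572 0.11235698 0.30708072]
```

View pics/w5c.png

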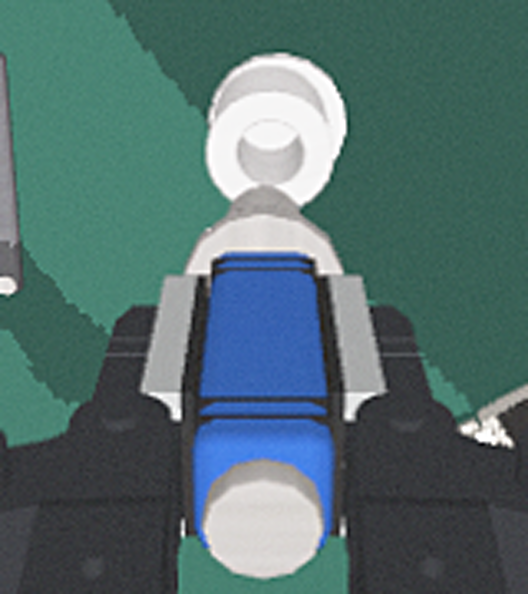

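Request:
drive_tool:
  steps:
    - [[0,-0.0034,0,0,0,0],[0,-0.0034,-0.015,0,0,0],[0,-0.0034,-0.03,0,0,0],[0,-0.0034,-0.035,0,0,0],[0,-0.0034,-0.035,0,0,0],[0,-0.0034,-0.035,0,0,0],[0,-0.0034,-0.035,0,0,0]]

```text
time_s: 6.62
ee_pos: [0.4777, 0.109, 0.2724]
eef_rot: [-3.051, 0.735, -0.004]
ft_force: [-0.2, -0.4, -1.2]
grip_width: 0.0177
```

Run:
```python
from h import *
im,W,s=look('w6')
b,db=get_image('scene');a,da=get_image('side');np.save('scene6.npy',world('scene',db));np.save('side6.npy',world('side',da))
A=cv2.resize(a[140:220,260:360],None,fx=4,fy=4,interpolation=2);B=cv2.resize(b[180:260,260:360],None,fx=4,fy=4,interpolation=2)
save(np.hstack([A,B]),'sc6')
print(get_state()['ee_pos'])
for n in ['side6','scene6']:
    W=np.load(n+'.npy')
    p=camera_params(n[:-1]);T=np.array(p['T']); f=-T[:3,2]; f=f[:2]/np.linalg.norm(f[:2]); lat=np.array([f[1],-f[0]])
    for nm,z in [('shoulder',(.073,.082)),('pin',(.05,.07)),('boss',(.012,.036))]:
        m=blobs(W,z[0],z[1],(.43,.53),(.06,.16)); P=W[m]
        l=P[:,:2]@lat; print(n,nm,len(P),'mean',l.mean().round(4),'mid',((l.max()+l.min())/2).round(4))
```

```text
t 6.625 pos [0.4777 0.109  0.2724] yaw -27.088066866424345 z [ 0.0035  0.0029 -1.    ] dq 0.001 F [-0.2 -0.4 -1.2] w 0.017682183515338942
[0.47765542 0.10898237 0.27233281]
side6 shoulder 40 mean 0.4727 mid 0.4722
side6 pin 41 mean 0.4732 mid 0.4733
side6 boss 105 mean 0.4728 mid 0.4729
scene6 shoulder 40 mean -0.4465 mid -0.4465
scene6 pin 30 mean -0.4463 mid -0.446
scene6 boss 93 mean -0.4471 mid -0.4475
```

View pics/sc6.png

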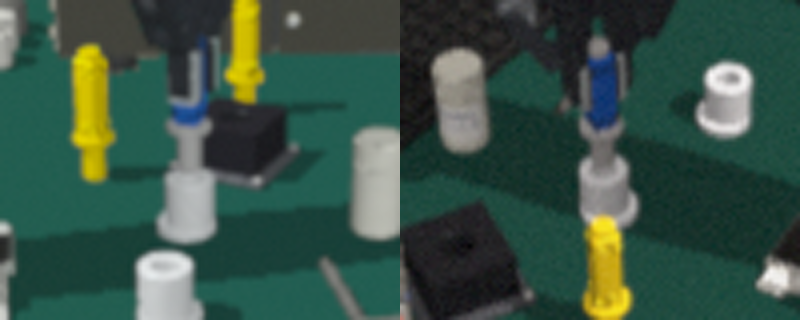

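View pics/w6.png

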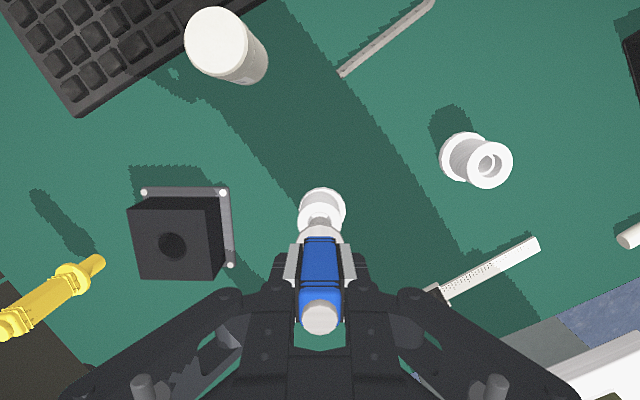

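Request:
drive_tool:
  steps:
    - [[0,0.0004,-0.003,0,0,0],[0,0.0004,-0.005,0,0,0],[0,0.0004,-0.007,0,0,0],[0,0.0004,-0.008,0,0,0],[0,0.0004,-0.008,0,0,0]]

```text
time_s: 7.4
ee_pos: [0.4776, 0.1093, 0.2642]
eef_rot: [-3.051, 0.735, -0.004]
ft_force: [-0.3, -0.5, -1.4]
grip_width: 0.0176
```

Request:
drive_tool:
  steps:
    - [[0,0,-0.002,0,0,0],[0,0,-0.004,0,0,0],[0,0,-0.006,0,0,0],[0,0,-0.008,0,0,0],[0,0,-0.009,0,0,0],[0,0,-0.009,0,0,0]]

```text
time_s: 8.15
ee_pos: [0.4776, 0.1093, 0.2552]
eef_rot: [-3.051, 0.735, -0.003]
ft_force: [-0.3, -1.0, -1.0]
grip_width: 0.0172
```

Request:
drive_tool:
  steps:
    - [[0,0,-0.002,0,0,0],[0,0,-0.004,0,0,0],[0,0,-0.007,0,0,0],[0,0,-0.01,0,0,0],[0,0,-0.013,0,0,0],[0,0,-0.016,0,0,0],[0,0,-0.016,0,0,0]]

```text
time_s: 9.02
ee_pos: [0.4775, 0.1093, 0.2389]
eef_rot: [-3.051, 0.735, -0.003]
ft_force: [-0.3, -0.6, -1.6]
grip_width: 0.0175
```

Request:
drive_tool:
  steps:
    - [[0,0,-0.0005,0,0,0],[0,0,-0.001,0,0,0],[0,0,-0.0015,0,0,0],[0,0,-0.0015,0,0,0]]

```text
time_s: 9.52
ee_pos: [0.4775, 0.1093, 0.2374]
eef_rot: [-3.051, 0.735, -0.003]
ft_force: [-0.5, 0.4, -2.0]
grip_width: 0.0176
```

Request:
drive_tool:
  steps:
    - [[0,0,-0.0004,0,0,0],[0,0,-0.0008,0,0,0],[0,0,-0.0008,0,0,0]]

```text
time_s: 9.9
ee_pos: [0.4775, 0.1093, 0.2371]
eef_rot: [-3.051, 0.735, -0.003]
ft_force: [-1.5, 0.4, 4.8]
grip_width: 0.0176
```

Run:
```python
from h import *
im,W,s=look('w7')
b,db=get_image('scene');a,da=get_image('side')
A=cv2.resize(a[140:220,260:360],None,fx=4,fy=4,interpolation=2);B=cv2.resize(b[180:260,260:360],None,fx=4,fy=4,interpolation=2)
save(np.hstack([A,B]),'sc7')
```

```text
t 9.9 pos [0.4775 0.1093 0.2371] yaw -27.09618825290717 z [ 0.0028  0.0028 -1.    ] dq 0.002 F [-1.5  0.4  4.8] w 0.01758062949299174
```

View pics/sc7.png

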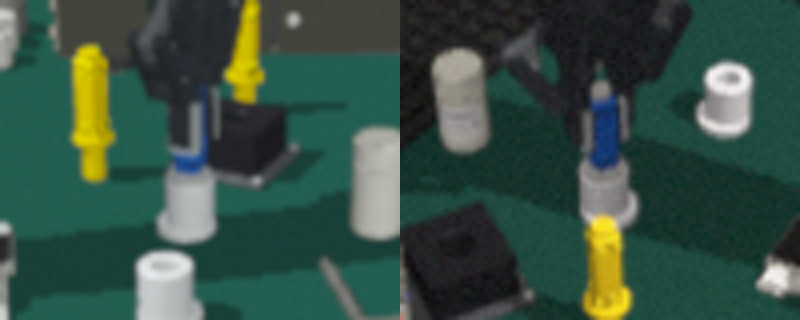

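View pics/w7.png

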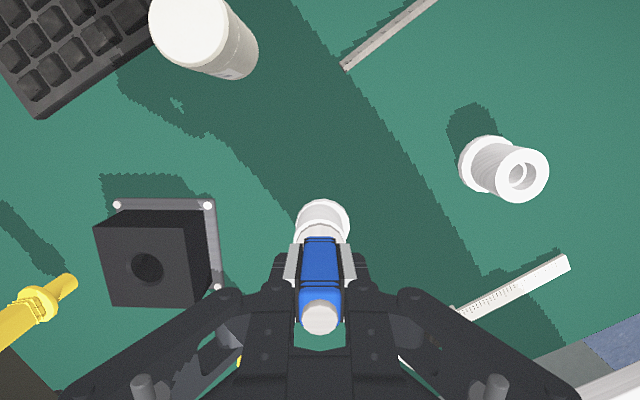

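The shoulder is on the bush at the expected height, with about 6 N contact force, and the pin passed the step depth freely. Bush A, the left one, is the good one. I'll withdraw the gauge and return it to the stand.

Request:
drive_tool:
  steps:
    - [[0,0,0.003,0,0,0],[0,0,0.008,0,0,0],[0,0,0.016,0,0,0],[0,0,0.026,0,0,0],[0,0,0.038,0,0,0],[0,0,0.05,0,0,0],[0,0,0.065,0,0,0],[0,0,0.07,0,0,0],[0,0,0.07,0,0,0]]

```text
time_s: 11.18
ee_pos: [0.4776, 0.1093, 0.3075]
eef_rot: [-3.05, 0.735, -0.004]
ft_force: [0.3, 0.2, -2.0]
grip_width: 0.0175
```

Run:
```python
from h import *
im,W,s=look('w8')
b,db=get_image('scene');a,da=get_image('side')
A=cv2.resize(a[140:220,260:360],None,fx=4,fy=4,interpolation=2);B=cv2.resize(b[180:260,260:360],None,fx=4,fy=4,interpolation=2)
save(np.hstack([A,B]),'sc8')
for (n,x,y) in [('A',(.42,.53),(.06,.15)),('B',(.41,.52),(-.06,.03))]:
    m=blobs(W,.036,.044,x,y); P=W[m]; c,r=cv2.minEnclosingCircle(P[:,:2].astype(np.float32)); print(n,c,r,len(P))
    m=blobs(W,.005,.013,x,y); P=W[m]; c,r=cv2.minEnclosingCircle(P[:,:2].astype(np.float32)); print(n,c,r,len(P))
m=blobs(W,.036,.0435,(.44,.57),(.15,.29)); P=W[m];print('stand',cv2.minAreaRect(P[:,:2].astype(np.float32)))
```

```text
t 11.175 pos [0.4776 0.1093 0.3075] yaw -27.09078982472024 z [ 0.0036  0.0031 -1.    ] dq 0.018 F [ 0.3  0.2 -2. ] w 0.017450427249489822
A (0.4765287935733795, 0.11022907495498657) 0.016657467931509018 710
A (0.47443971037864685, 0.10860083997249603) 0.0199132040143013 346
B (0.4604579210281372, -0.016409223899245262) 0.017054608091711998 1019
B (0.46258002519607544, -0.01446604449301958) 0.020109528675675392 504
stand ((0.511594831943512, 0.22153574228286743), (0.060693759471178055, 0.06166790798306465), 62.480247497558594)
```

View pics/sc8.png

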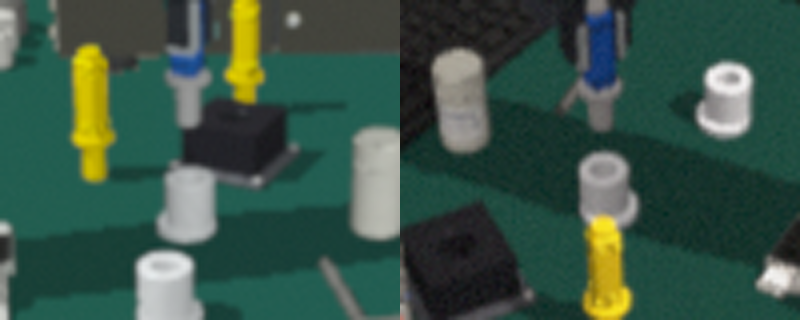

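Request:
drive_tool:
  steps:
    - [[0.009,0.028,0,0,0,0],[0.018,0.056,0,0,0,0],[0.027,0.084,0,0,0,0],[0.0354,0.1114,0,0,0,0],[0.0354,0.1114,0,0,0,0],[0.0354,0.1114,-0.01,0,0,0],[0.0354,0.1114,-0.02,0,0,0],[0.0354,0.1114,-0.025,0,0,0],[0.0354,0.1114,-0.025,0,0,0]]

```text
time_s: 12.45
ee_pos: [0.5126, 0.2202, 0.2811]
eef_rot: [-3.052, 0.736, -0.0]
ft_force: [0.1, 0.4, -1.5]
grip_width: 0.0181
```

Run:
```python
from h import *
im,W,s=look('w9')
b,db=get_image('scene');a,da=get_image('side')
A=cv2.resize(a[140:220,260:360],None,fx=4,fy=4,interpolation=2);B=cv2.resize(b[190:270,220:320],None,fx=4,fy=4,interpolation=2)
save(np.hstack([A,B]),'sc9')
```

```text
t 12.45 pos [0.5126 0.2202 0.2811] yaw -27.1292402129669 z [ 7.0e-04  1.9e-03 -1.0e+00] dq 0.013 F [ 0.1  0.4 -1.5] w 0.018087590946550554
```

View pics/sc9.png

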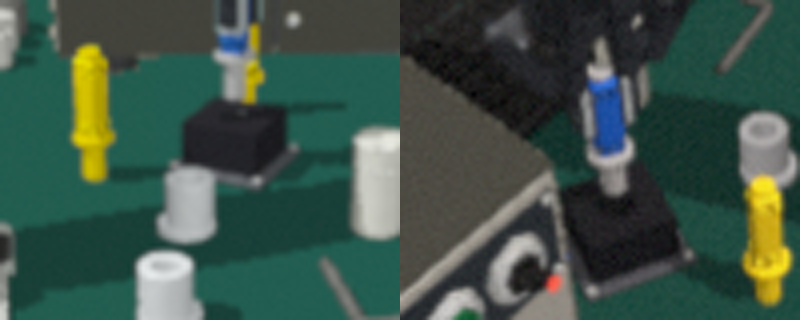

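Request:
drive_tool:
  steps:
    - [[0.0003,0.0006,-0.006,0,0,0],[0.0003,0.0006,-0.012,0,0,0],[0.0003,0.0006,-0.016,0,0,0],[0.0003,0.0006,-0.02,0,0,0],[0.0003,0.0006,-0.02,0,0,0]]

```text
time_s: 13.22
ee_pos: [0.5131, 0.2211, 0.2615]
eef_rot: [-3.051, 0.735, -0.002]
ft_force: [0.2, -0.2, -0.7]
grip_width: 0.0174
```

Request:
drive_tool:
  steps:
    - [[0,0,-0.004,0,0,0],[0,0,-0.009,0,0,0],[0,0,-0.014,0,0,0],[0,0,-0.019,0,0,0],[0,0,-0.022,0,0,0],[0,0,-0.024,0,0,0],[0,0,-0.0245,0,0,0],[0,0,-0.0245,0,0,0]]

```text
time_s: 14.22
ee_pos: [0.5131, 0.2211, 0.2372]
eef_rot: [-3.051, 0.736, -0.002]
ft_force: [-0.5, -0.8, -0.6]
grip_width: 0.0175
```

Request:
drive_tool:
  steps:
    - [[0,0,0,0,0,0],[0,0,0,0,0,0],[0,0,0,0,0,0],[0,0,0.01,0,0,0],[0,0,0.04,0,0,0],[0,0,0.08,0,0,0],[0,0,0.12,0,0,0],[0,0,0.12,0,0,0]]
  jaw: 100

```text
time_s: 15.22
ee_pos: [0.5141, 0.2213, 0.3608]
eef_rot: [-3.047, 0.735, -0.011]
ft_force: [-0.2, -0.1, -0.1]
grip_width: 0.0518
```

Run:
```python
from h import *
im,W,s=look('w10')
m=blobs(W,.1,.118,(.44,.57),(.17,.27)); P=W[m];r=cv2.minAreaRect(P[:,:2].astype(np.float32));print('cap',r,P[:,2].max(),np.median(P[:,2]),len(P))
m=blobs(W,.036,.0435,(.44,.57),(.15,.29)); P=W[m];print('stand',cv2.minAreaRect(P[:,:2].astype(np.float32)))
```

```text
t 15.225 pos [0.5141 0.2213 0.3608] yaw -27.120513348157154 z [ 0.0086  0.0057 -0.9999] dq 0.057 F [-0.2 -0.1 -0.1] w 0.05179813666687582
cap ((0.512031078338623, 0.2216571867465973), (0.017582407221198082, 0.018159063532948494), 62.53676223754883) 0.112053482643168 0.10917233817072704 474
stand ((0.5116021633148193, 0.2210777848958969), (0.060087233781814575, 0.06067681685090065), 62.48213195800781)
```

View pics/w10.png

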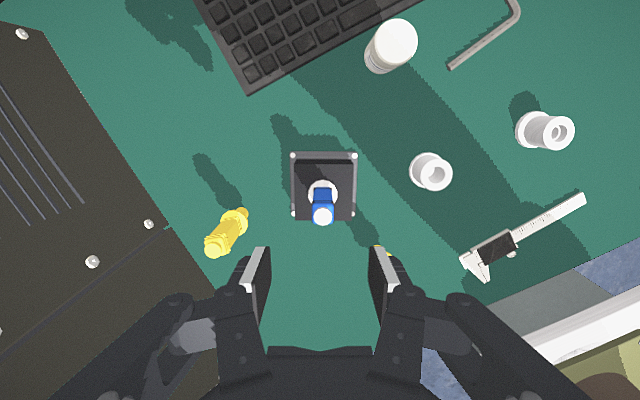

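Request:
drive_tool:
  steps:
    - [[-0.008,-0.022,0,0,0,6],[-0.016,-0.045,0,0,0,12],[-0.024,-0.07,0,0,0,19],[-0.031,-0.09,-0.02,0,0,24],[-0.0375,-0.1115,-0.05,0,0,27],[-0.0375,-0.1115,-0.09,0,0,27],[-0.0375,-0.1115,-0.11,0,0,27],[-0.0375,-0.1115,-0.11,0,0,27]]

```text
time_s: 16.27
ee_pos: [0.4749, 0.1094, 0.2471]
eef_rot: [-3.137, 0.003, 0.004]
ft_force: [0.2, 0.4, -0.4]
grip_width: 0.0518
```

Run:
```python
from h import *
im,W,s=look('w11')
x,y=(.42,.53),(.06,.15)
m=blobs(W,.036,.044,x,y); P=W[m]; print(cv2.minEnclosingCircle(P[:,:2].astype(np.float32)),len(P))
```

```text
t 16.275 pos [0.4749 0.1094 0.2471] yaw -0.101924335008183 z [-0.0024  0.0047 -1.    ] dq 0.047 F [ 0.2  0.4 -0.4] w 0.05182827941465003
((0.47620299458503723, 0.11039254814386368), 0.01700158417224884) 1450
```

View pics/w11.png

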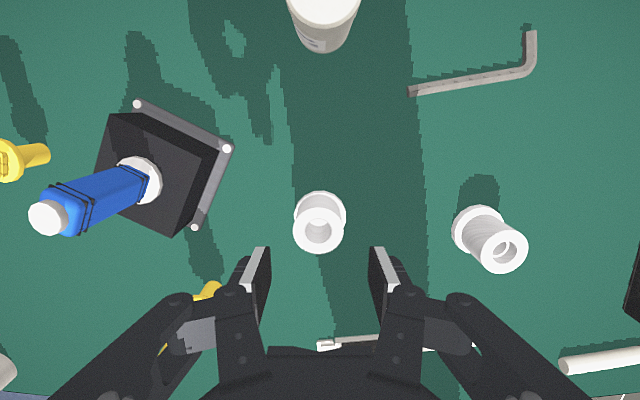

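Request:
drive_tool:
  steps:
    - [[0.0016,0.0005,-0.015,0,0,0],[0.0016,0.0005,-0.03,0,0,0],[0.0016,0.0005,-0.045,0,0,0],[0.0016,0.0005,-0.055,0,0,0],[0.0016,0.0005,-0.06,0,0,0],[0.0016,0.0005,-0.06,0,0,0]]

```text
time_s: 17.08
ee_pos: [0.4769, 0.1101, 0.1878]
eef_rot: [-3.136, 0.003, 0.001]
ft_force: [-0.2, -0.1, -0.0]
grip_width: 0.0515
```

Request:
drive_tool:
  steps:
    - [[0,0,0,0,0,0],[0,0,0,0,0,0],[0,0,0,0,0,0],[0,0,0,0,0,0],[0,0,0,0,0,0]]
  jaw: 255
  newtons: 50

```text
time_s: 17.7
ee_pos: [0.477, 0.1101, 0.1884]
eef_rot: [-3.136, 0.003, -0.0]
ft_force: [-1.0, 0.6, 6.6]
grip_width: 0.0312
```

Run:
```python
from h import *
im,W,s=look('w12')
```

```text
t 17.7 pos [0.477  0.1101 0.1884] yaw -0.10687712925661019 z [ 3.0e-04  5.4e-03 -1.0e+00] dq 0.002 F [-1.   0.6  6.6] w 0.031167111667998383
```

View pics/w12.png

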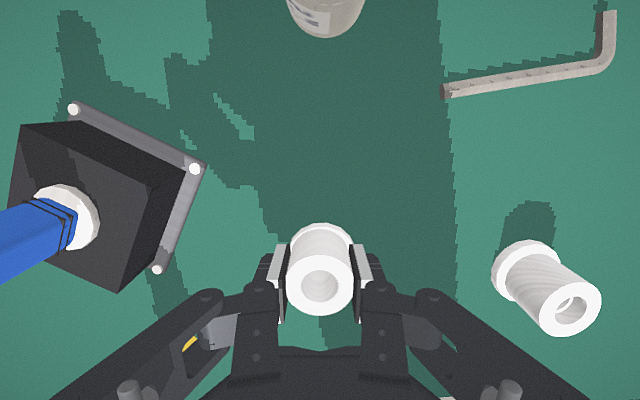

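Request:
drive_tool:
  steps:
    - [[0,0,0.01,0,0,0],[0,0,0.03,0,0,0],[0,0,0.06,0,0,0],[0,0,0.09,0,0,0],[-0.01,-0.03,0.1,0,0,0],[-0.02,-0.08,0.1,0,0,1],[-0.03,-0.13,0.1,0,0,2],[-0.04,-0.18,0.1,0,0,3],[-0.05,-0.23,0.1,0,0,4],[-0.055,-0.26,0.1,0,0,5],[-0.055,-0.26,0.1,0,0,5],[-0.055,-0.26,0.1,0,0,5]]

```text
time_s: 19.25
ee_pos: [0.422, -0.1493, 0.2886]
eef_rot: [-3.133, -0.134, -0.001]
ft_force: [-0.9, 0.2, -2.5]
grip_width: 0.0312
```

Run:
```python
from h import *
im,W,s=look('w13')
m=blobs(W,.014,.0235,(.33,.56),(-.4,-.1))&(im.sum(-1)<300); P=W[m];r=cv2.minAreaRect(P[:,:2].astype(np.float32));print('tray',r,len(P))
v,u=np.where(m);print(u.min(),u.max(),v.min(),v.max())
```

```text
t 19.25 pos [ 0.422  -0.1493  0.2886] yaw 4.914048265444308 z [ 1.0e-04  5.9e-03 -1.0e+00] dq 0.024 F [-0.9  0.2 -2.5] w 0.031249564610771635
tray ((0.4198053479194641, -0.2657218277454376), (0.16390971839427948, 0.19063036143779755), 6.291412830352783) 4500
344 577 121 295
```

View pics/w13.png

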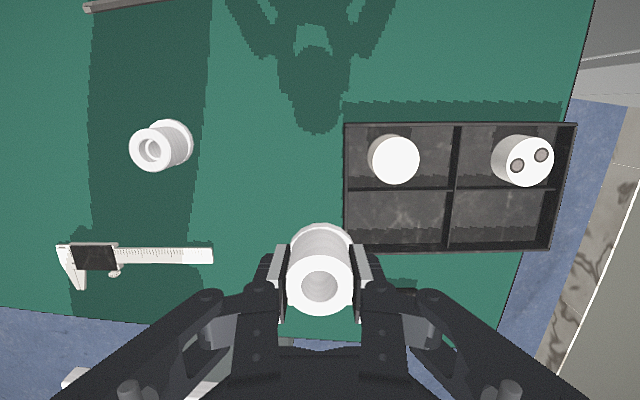

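Run:
```python
from h import *
W=np.load('w13.npy');im=cv2.imread('pics/w13.png').astype(int)
m=blobs(W,.014,.0245,(.33,.56),(-.4,-.1))&(im.sum(-1)<300)
m[258:]=False
n,l,st,_=cv2.connectedComponentsWithStats(m.astype(np.uint8));k=1+st[1:,4].argmax();print(st[k])
P=W[l==k];r=cv2.minAreaRect(P[:,:2].astype(np.float32));print(r)
th=np.radians(r[2] if r[2]<45 else r[2]-90);c=np.array(r[0]);R=np.array([[np.cos(th),-np.sin(th)],[np.sin(th),np.cos(th)]])
print(np.degrees(th),'bay',c+R@[-.0275,.0465])
for u,v in [(346,125),(575,125),(551,248),(347,252),(457,188),(400,188),(346,188)]:print((u,v),W[v,u].round(4))
```

```text
[ 344  121  234  134 4475]
((0.44365790486335754, -0.26309794187545776), (0.11591138690710068, 0.1906239092350006), 6.2689056396484375)
6.2689056396484375 bay [ 0.41124478 -0.21987885]
(346, 125) [ 0.4898 -0.1635  0.0234]
(575, 125) [ 0.5082 -0.3491  0.022 ]
(551, 248) [ 0.0486 -1.1331 -0.8019]
(347, 252) [ 0.4301 -0.1629  0.1201]
(457, 188) [ 0.4453 -0.2668  0.0128]
(400, 188) [ 0.44   -0.2179  0.0094]
(346, 188) [ 0.4391 -0.1693  0.0218]
```

Request:
drive_tool:
  steps:
    - [[-0.005,-0.03,0,0,0,1.3],[-0.0105,-0.06,0,0,0,1.3],[-0.0105,-0.0707,0,0,0,1.3],[-0.0105,-0.0707,-0.02,0,0,1.3],[-0.0105,-0.0707,-0.045,0,0,1.3],[-0.0105,-0.0707,-0.06,0,0,1.3],[-0.0105,-0.0707,-0.06,0,0,1.3]]

```text
time_s: 20.18
ee_pos: [0.4122, -0.2179, 0.2278]
eef_rot: [-3.129, -0.176, 0.002]
ft_force: [1.0, 0.1, -2.9]
grip_width: 0.0312
```

Run:
```python
from h import *
im,W,s=look('w14')
b,_=get_image('scene');a,_=get_image('side')
A=cv2.resize(a[200:330,240:360],None,fx=3.3,fy=3.3,interpolation=2);B=cv2.resize(b[120:250,330:450],None,fx=3.3,fy=3.3,interpolation=2)
save(np.hstack([A,B]),'sc14')
```

```text
t 20.175 pos [ 0.4122 -0.2179  0.2278] yaw 6.447812433719342 z [-0.0017  0.0078 -1.    ] dq 0.032 F [ 1.   0.1 -2.9] w 0.031182306061328272
```

View pics/w14.png

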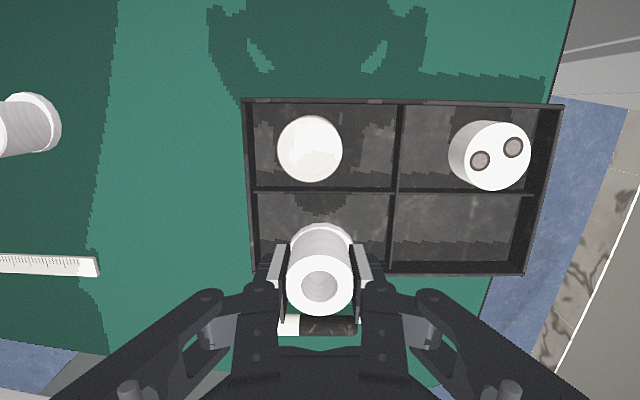

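View pics/sc14.png

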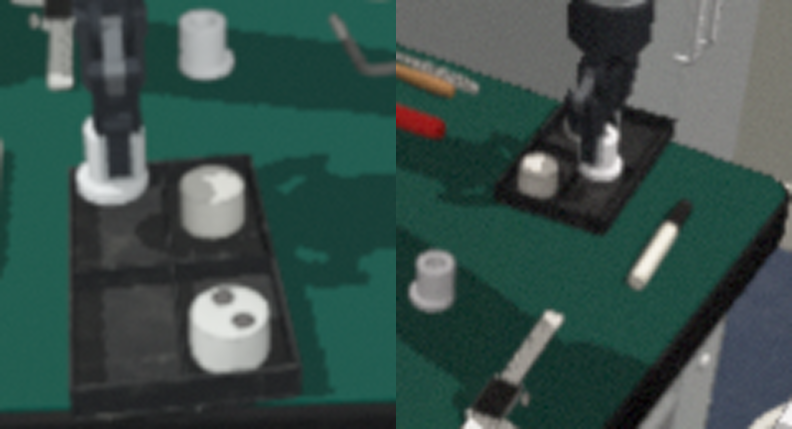

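Request:
drive_tool:
  steps:
    - [[0.001,-0.001,-0.006,0,0,0],[0.001,-0.001,-0.014,0,0,0],[0.001,-0.001,-0.022,0,0,0],[0.001,-0.001,-0.028,0,0,0],[0.001,-0.001,-0.032,0,0,0],[0.001,-0.001,-0.034,0,0,0],[0.001,-0.001,-0.0355,0,0,0],[0.001,-0.001,-0.0355,0,0,0]]

```text
time_s: 21.32
ee_pos: [0.4133, -0.2199, 0.1937]
eef_rot: [-3.131, -0.174, -0.002]
ft_force: [-0.7, -0.1, -2.4]
grip_width: 0.0309
```

Request:
drive_tool:
  steps:
    - [[0,0,-0.001,0,0,0],[0,0,-0.0015,0,0,0],[0,0,-0.002,0,0,0],[0,0,-0.002,0,0,0]]

```text
time_s: 21.82
ee_pos: [0.4133, -0.2199, 0.1916]
eef_rot: [-3.131, -0.174, -0.002]
ft_force: [0.1, -0.6, -2.5]
grip_width: 0.0311
```

Request:
drive_tool:
  steps:
    - [[0,0,-0.0005,0,0,0],[0,0,-0.001,0,0,0],[0,0,-0.001,0,0,0]]

```text
time_s: 22.2
ee_pos: [0.4132, -0.2199, 0.1914]
eef_rot: [-3.131, -0.174, -0.003]
ft_force: [-1.0, 1.5, 8.2]
grip_width: 0.0308
```

Request:
drive_tool:
  steps:
    - [[0,0,0.0002,0,0,0],[0,0,0.0002,0,0,0],[0,0,0.0002,0,0,0],[0,0,0.01,0,0,0],[0,0,0.04,0,0,0],[0,0,0.08,0,0,0],[-0.01,0,0.13,0,0,0],[-0.01,0,0.16,0,0,0],[-0.01,0,0.16,0,0,0]]
  jaw: 125

```text
time_s: 23.32
ee_pos: [0.4034, -0.2202, 0.3539]
eef_rot: [-3.134, -0.173, -0.01]
ft_force: [0.4, -1.1, -0.8]
grip_width: 0.0434
```

Run:
```python
from h import *
im,W,s=look('w15')
x,y=(.37,.45),(-.26,-.18)
m=blobs(W,.038,.048,x,y); P=W[m]; print(cv2.minEnclosingCircle(P[:,:2].astype(np.float32)),np.median(P[:,2]),len(P))
A=np.c_[P[:,:2],np.ones(len(P))];print('tilt',np.linalg.lstsq(A,P[:,2],rcond=None)[0][:2])
b,_=get_image('scene');a,_=get_image('side')
A=cv2.resize(a[130:330,220:400],None,fx=2.2,fy=2.2,interpolation=2);B=cv2.resize(b[120:320,240:420],None,fx=2.2,fy=2.2,interpolation=2)
save(np.hstack([A,B]),'sc15')
```

```text
t 23.325 pos [ 0.4034 -0.2202  0.3539] yaw 6.325721393651627 z [ 0.0065  0.0035 -1.    ] dq 0.06 F [ 0.4 -1.1 -0.8] w 0.04339300988954378
((0.4132000505924225, -0.21975331008434296), 0.016525106504559517) 0.04314842808599362 652
tilt [-0.01031141 -0.0012765 ]
```

View pics/w15.png

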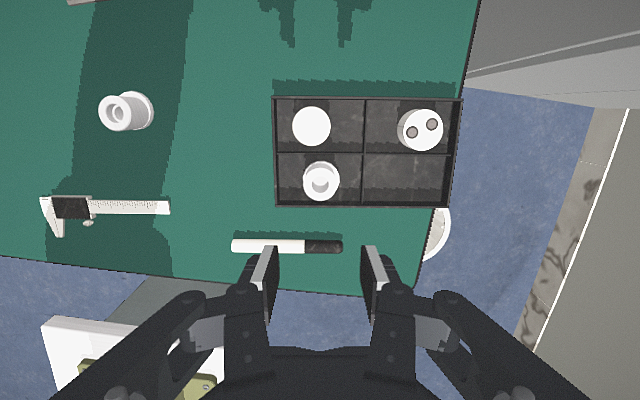

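View pics/sc15.png

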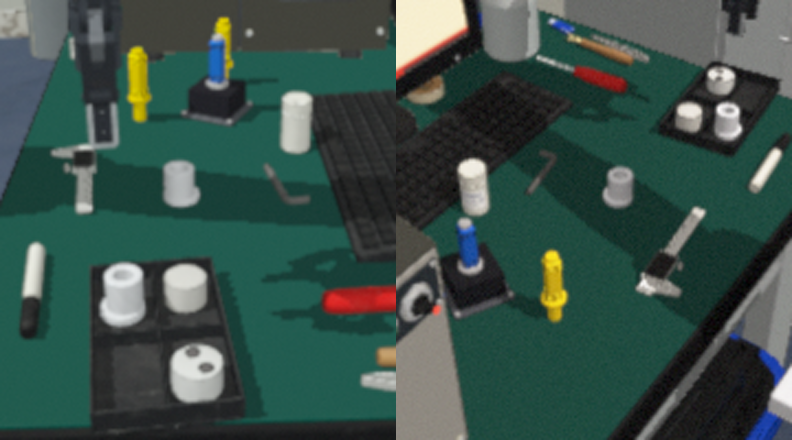

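```bash
python3 -c "
from cell import *
print(hand_in())"
```

```text
the job is handed in; nothing more can be done
None
```

The job is done and handed in at about 23 s of the 72 s allowed; `hand_in` reports no verdict.

- **Good bush found:** I tried the gauge in the left bush, the one nearer the stand. The pin passed the step depth with no resistance. The shoulder came down on the bush at the expected height, with about 6 N of contact force as measured at the wrist.
- **Other bush:** I did not try the gauge in it. The wrist pictures show a narrower step inside its bore, and nothing touched it.
- **Gauge back in its stand:** its cap top measured 109–112 mm above the bench (110 expected), centred on the stand to within 1 mm, and it stood upright in both fixed-camera views.
- **Good bush in the tray:** it stands upright in the near-row bay closer to the bushes. Its top measured 43 mm above the bench, which is the 3 mm bay floor plus the 40 mm bush, with a tilt of about 0.01 rad.
- **Everything else:** the last pictures show the samples, jar, hex key and yellow look-alikes apparently undisturbed. I judged that by eye and did not measure their positions again. The gripper was open and clear of everything.

One disagreement came up along the way. Before the insertion, the wrist camera and the scene camera differed by 1–2 mm on where the gauge stood over the bush. I split the difference, and the pin went in without touching.

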